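Press a split serving board together in a ratchet clamp and free it

ROBOT

A 6-joint arm with a two-finger parallel gripper is mounted at the origin on the work surface; the furniture and walls round the work are solid. World frame = base frame: x ahead of the robot, y to its left, z up, the work surface at z = 0. Lengths are in mm, angles in rad, forces in N, time in s.
With the tool pointing down it reaches from about 325 to 750 mm from the base axis. Payload 7.6 kg.
Tool frame: the origin (TCP) lies on the mounting face of the last link; the fingertips stand 173 mm ahead of it and the grasp point (between the pads) lies ahead of it (r.grasp_offset is the z of the grasp point in the tool frame, in mm); z points along the fingers, y is the line along which they close (so a half turn about z gives the same grasp; the last joint's range is limited). The gripper opens to 85 mm and grips with 20 to 120 N. Pads are 22 mm wide; open, the fingers measure 114 mm over their backs; the gripper's body (76 mm by 85 mm) begins 54 mm behind the grasp point. The pads swing forward as they close: fully open they stand 13 mm farther back than shut.
Start: joints at [1.089, 0.052, 1.401, -0, 1.689, -0.07], TCP at [210.115, 481.124, 404.723] pointing down, gripper open.
Joint ranges: [-2.9, 2.9], [-0.91, 2.17], [0.12, 2.37], [-1.06, 4.2], [0.26, 2.73], [-2.93, 2.93]. Speed limits (rad/s): [2.57, 2.57, 3.01, 3.14, 3.14, 3.14].

INTERFACE

Orientations are given as a rotation vector (axis times angle).
In Python, from plant import r, vision gives the robot as it stands. The module is installed in compiled form; this text tells all that it offers.
- The arm moves only by the shell command python3 -m inch 'ROWS' [FORCE]. ROWS is JSON, a list of rows, each an object of numbers: "ax", "ay", "az": the turn, a rotation vector about the tool's x, y, z normalised to -1 to 1, where 1 is 0.08 rad; "x", "y", "z": the shift along the tool's x, y, z normalised to -1 to 1, where 1 is 0.02 m; "grip": the closure, from 0 (fully open) to 1 (shut). In form: [{"ax": .., "ay": .., "az": .., "x": .., "y": .., "z": .., "grip": ..}, ...]. A call has 1 to 12 rows; each row shifts and turns the commanded pose from where the row before left it, along the tool's axes as they then stand; what a row does not reach is not made up. A row lasts 1/8 s, in which the tool goes at most 62.5 mm and 10.7 degrees, less where a joint would pass 70% of its speed; a pose out of reach is approached as far as the arm can. A call with a number of a shift or a turn outside -1 to 1 is refused whole. A call with a gripper value outside its range is refused whole. The fingers move at their own pace and stop on an object; FORCE is the grip in N (left out, the last holds). Time passes only in rows, so rows that do not move let the fingers close. It gives the time, the measured TCP pose, the force, the opening and the grip force at its end, in the units of the state.
- r.read_state(): the state, without advancing time (a new reading comes with each control period).
- vision.camera(name): name is "scene" or "top"; returns the picture (420x560x3 uint8, red, green, blue); there is no depth.
- vision.get_calibration(name): a dict with "intrinsics" (3x3 intrinsics, pixels), "rvec" (rotation vector, rad) and "tvec" (3), from world to camera coordinates, as OpenCV has them. Camera axes: x right, y down, z forward; pixel columns grow to the right and rows downward; lengths in mm; the calibration is good to about 2 mm. A picture is of the moment at which its call begins. get_calibration takes no time and is no camera call.
- r.hand_in(): hands the job in; it is judged then, once.
The state is a dict: "time_s": time; "q": joint angles; "qvel": joint speeds; "joint_efforts": joint torques, N m; "eef_pos": TCP position; "tcp_rot": TCP orientation; "wrist_force": force on the tool from outside, world axes, zero at the start; "moment": the same for the moment, N m; "grip_width": finger opening in mm; "gripper_force": force on a finger pad.
Only numpy, scipy, OpenCV 4.12 (cv2) and the standard library are available. Lean on these libraries where they do the work, as an engineer would, in place of code of your own. Each camera call takes 0.05 s, during which the arm holds its last target. There are 200 camera calls.

TASK

Pump the black handle of the ratchet clamp until the two halves of the wooden board are pushed fully together and squeezed firmly - the handle turns clearly stiff - but do not pump on after that, or the board is dented. Then press the release tab down until the jaw springs all the way back, and leave the closed board lying in the clamp. Work the jaw only with the handle and the tab, and leave the things around the clamp alone.

Things in the scene. Friction and masses are not known exactly. Their poses are not given: they have to be found in the camera images.
- clamp: Ratchet bench clamp fixed to the worktop: dark wooden bed 110 x 340 x 8 mm (y -70 to +270 mm) with two upright steel cheeks (72 mm high, 66 mm long, 40 mm over their outsides) and the toothed bar between them. Origin on the worktop midway between the cheeks; z up, y along the bar the way the jaw advances; the release tab is on the -x side, the handle sticks out to -y.
- handle_pad (a point): Press point on top of the ribbed grip of the pump handle (black, 24 mm wide, 84 mm long, 12 mm thick), 95 mm from its hinge; about 82 mm above the worktop at rest. It sinks 27 to 30 mm to its end stop and springs back up. Each stroke of 25 mm or more advances the jaw one tooth (5 mm), which clicks in and holds, a shorter one may not; let it come all the way up before the next.
- handle (a joint): Pump handle angle, rad: 0 up at rest, 0.32 down at the stop; hinge at clamp y = -20 mm, 63 mm up. At 26 mm down the press point pushes back with about 4 N while the jaw runs free, 7 to 8 N while it slides the board or dowels, 10 N when squeezing 17 N, 12.5 N at 27 N, 16 N at 40 N; of this squeeze some 5 N is lost as the handle comes up. On the end stop it rises without limit.
- release_pad (a point): Press point on top of the release tab (black, ribbed, 28 x 34 mm, a rocker hinged 52 mm away inside the cheeks), about 52 mm above the worktop, at clamp x = -60, y = 10 mm. Pressed down 13 mm (15 to 18 mm to its stop; 2 to 5 N, up to about 15 N with the clamp under load) and held for a second it lifts the pawls and the jaw springs back by itself; let go, it springs up.
- jaw: Moving jaw, steel, 80 mm wide, with its toothed bar; advances along clamp +y, at home (0 advance) its origin coincides with the clamp's. It carries the sprung pad.
- pad: Rubber-faced pad, 80 x 24 mm, in front of the moving jaw on two coil springs (3 N per mm, up to 18 mm, so one tooth adds 15 N once the board is closed). Origin in the middle of its face, which looks along clamp +y; with the jaw at home it lies at clamp y = 80 mm, 21 mm above the worktop.
- tail_jaw: Fixed steel tail jaw, 84 mm wide and 30 mm high, pinned to the bed at a place that varies (clamp y = 226 to 238 mm). Origin at the foot of the face that the board is pressed against, at bed height; its face looks along clamp -y.
- board: Small wooden board in two halves, each 104 mm wide, 65 mm long, 24 mm thick, lying loose on the bed between pad and tail jaw; the halves are joined by two tight dowels (8 N to slide). Origin under the far edge (beside the tail jaw) of the far half; its y axis along the clamp's y. It stands the squeeze of the pad up to 50 N; firm means 12 N or more, kept up by the ratchet with the handle let up.
- near_half (a joint): Open gap between the two halves of the board, m; 0 = fully together; 6 to 11 mm at the start.
- label_tape: Bystander: roll of brown tape lying flat, 100 x 98 x 25 mm, behind the clamp. Origin at the centre of its underside.
- marker: Bystander: marker pen, 17 x 135 x 16 mm, lying in front of the clamp. Origin at the centre of its underside.
- spare_lid: Bystander: yellow jar lid, 63 mm across, 13 mm high, lying in front of the clamp. Origin at the centre of its underside.

How it is judged:
By the outcome, as a careful person would: the job done as asked, in the order asked, and still so for the second after the job is handed in, with the robot touching nothing.
It also fails if it takes over 70 s, if anything falls off the work surface, if the arm or the gripper's body presses on something with over 40 N, if the wrist force passes 120 N, or if a joint passes its speed limit or range.

## Working session

There is one attempt and no reset: what is moved stays moved. The work goes in short steps, Python scripts to look and compute and a shell command to move; the robot and the scene stay as the last step left them, time stands still between calls to the robot, and variables do not carry over. Pictures are saved under pics/ and viewed, at most 10 in all, crops included, and the job is handed in when it is done.

```bash
mkdir -p pics; python3 - <<'E'
from plant import r,vision
import cv2
for n in("scene","top"):
    cv2.imwrite(f"pics/{n}0.png",vision.camera(n)[:,:,::-1]); print(n,vision.get_calibration(n))
print(r.read_state(),r.grasp_offset)
E
```

```text
scene {'intrinsics': array([[379.4708112 ,   0.        , 280.80051323],
       [  0.        , 379.4708112 , 209.07369224],
       [  0.        ,   0.        ,   1.        ]]), 'rvec': array([ 2.04821527, -1.2045933 ,  0.50634592]), 'tvec': array([-242.85592181,  380.82757977,  560.28763531])}
top {'intrinsics': array([[470.43791902,   0.        , 276.76686888],
       [  0.        , 470.43791902, 212.13551793],
       [  0.        ,   0.        ,   1.        ]]), 'rvec': array([ 2.22829336, -2.18165487,  0.08821417]), 'tvec': array([  2.38147475, 519.59838034, 912.91356183])}
{'time_s': 0.1, 'q': array([ 1.08869055e+00,  5.27614304e-02,  1.40159235e+00, -3.45335793e-05,
        1.68862045e+00, -7.02928558e-02]), 'qvel': array([-0.00103237, -0.00207989, -0.0030039 ,  0.00106086, -0.000898  ,
        0.00096878]), 'joint_efforts': array([ 1.00724632e-03, -3.82581890e+01, -3.60984921e+01, -1.28366200e-04,
        4.80117291e-03, -2.79776394e-06]), 'eef_pos': array([210.10942295, 481.09466931, 403.978526  ]), 'tcp_rot': array([-6.42248708e-01, -3.07489134e+00,  2.10238944e-03]), 'wrist_force': array([ 0.2459929 ,  0.38985793, -0.55118023]), 'moment': array([ 0.0342602 , -0.02655288, -0.06758153]), 'gripper_force': 0.0, 'grip_width': 85.43784693160717} 154.70000000000002
```

View pics/scene0.png

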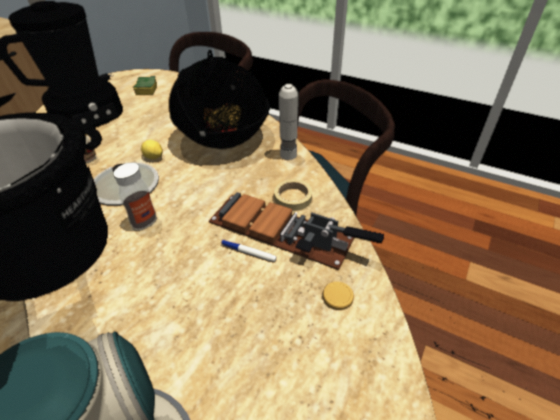

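View pics/top0.png

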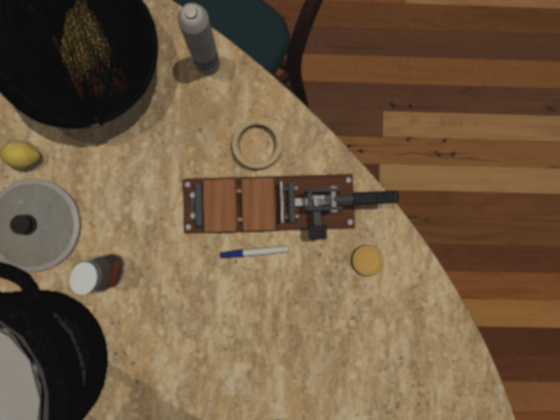

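The scene view shows the clamp with its handle to the right at about (365,236). In the top view the grip is near (378,198), the release tab near (317,232), and the bed corners near (183,180), (353,176), (355,229) and (186,233). I'll enlarge it for precision.

```bash
cat > h.py <<'E'
import numpy as np,cv2
from plant import r,vision
def ray(n,u,v,z):
    c=vision.get_calibration(n);R=cv2.Rodrigues(c["rvec"])[0];C=-R.T@c["tvec"]
    d=R.T@np.linalg.inv(c["intrinsics"])@[u,v,1]
    return C+d*(z-C[2])/d[2]
def proj(n,P):
    c=vision.get_calibration(n);return cv2.projectPoints(np.float64(P).reshape(-1,1,3),c["rvec"],c["tvec"],c["intrinsics"],None)[0][:,0]
E
python3 - <<'E'
from h import *
im=cv2.imread("pics/top0.png")[165:245,175:405]
cv2.imwrite("pics/top0c.png",cv2.resize(im,None,fx=3.4,fy=3.4,interpolation=cv2.INTER_CUBIC))
for p in [(183,180),(353,176),(355,229),(186,233)]: print(ray("top",*p,8).round(1))
print(ray("top",378,198,82),ray("top",317,232,52))
E
```

```text
[579.5 200.4   8. ]
[ 595.5 -137.9    8. ]
[ 489.6 -143.1    8. ]
[474.7 191.2   8. ]
[ 545.76731407 -170.74333615   82.        ] [481.39047385 -62.55802319  52.        ]
```

View pics/top0c.png

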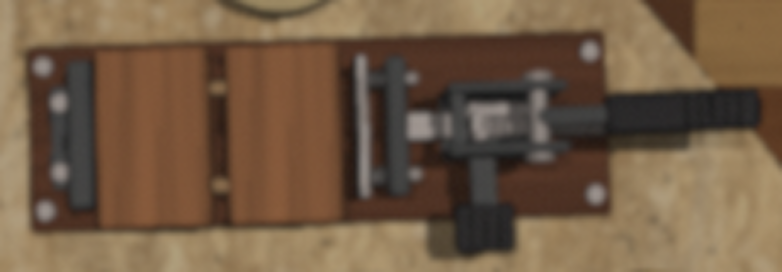

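```bash
python3 - <<'E'
from h import *
from scipy.optimize import least_squares
px=np.array([(183.5,179.1),(352.6,174.7),(353.8,227.6),(184.7,233.2)])
L=np.array([(55,270,8),(55,-70,8),(-55,-70,8),(-55,270,8)],float)
def T(p,L):
    c,s=np.cos(p[2]),np.sin(p[2]);L=np.atleast_2d(L)
    return np.c_[p[0]+c*L[:,0]-s*L[:,1],p[1]+s*L[:,0]+c*L[:,1],L[:,2]]
f=least_squares(lambda p:(proj("top",T(p,L))-px).ravel(),[540,-70,0.045]);print(f.x,f.fun.round(1))
pts=T(f.x,[(0,-115,82),(-60,10,52),(0,80,33),(0,-20,63)]);print(pts.round(1))
print("proj",proj("top",pts),"scene",proj("scene",pts))
print("gap edges y", [ray("top",175+u/3.4,165+130/3.4,32).round(1) for u in (208,230,340,368,97)])
print("grip ends",ray("top",353,198,78),ray("top",398.5,197,84))
s=r.read_state();R=cv2.Rodrigues(s["tcp_rot"])[0];print(R.round(3))
print("tip now in images",proj("top",[[210,481,231],[210,481,404]]),proj("scene",[[210,481,231],[0,0,0]]))
tgt=pts[0].copy();
for p in pts[:2]: print("tool shift mm",(R.T@(p+[0,0,173]-s["eef_pos"])).round(1))
print("jar",[ray("top",90,275,z).round() for z in(0,100)],"pot edge",[ray("top",105,350,z).round() for z in(0,200)])
E
```

```text
[ 5.41670959e+02 -7.10246864e+01  5.12038267e-02] [-1.  -0.8  0.6 -1.   1.5  1.  -1.1  0.7]
[[ 547.6 -185.9   82. ]
 [ 481.2  -64.1   52. ]
 [ 537.6    8.9   33. ]
 [ 542.7  -91.    63. ]]
proj [[386.18104175 197.2163899 ]
 [317.8168841  232.09787861]
 [279.52694893 202.2864531 ]
 [333.28373474 199.53727368]] scene [[371.50356766 235.0850593 ]
 [303.7917834  244.72018888]
 [286.51633408 222.9270649 ]
 [327.72289471 227.24212921]]
gap edges y [array([533.9,  92.5,  32. ]), array([534.2,  80.1,  32. ]), array([535.6,  17.6,  32. ]), array([536. ,   1.6,  32. ]), array([532.5, 155.3,  32. ])]
grip ends [ 545.08184891 -125.30221214   78.        ] [ 548.28571934 -208.12940919   84.        ]
[[-0.916  0.4   -0.001]
 [ 0.4    0.916 -0.001]
 [ 0.    -0.001 -1.   ]]
tip now in images [[ -45.99764811  409.77206743]
 [-151.31104018  467.90602267]] [[-18.01188393 171.65649812]
 [116.31940059 467.00005276]]
tool shift mm [-576.2 -475.9  149.6]
tool shift mm [-466.7 -390.8  179.5]
jar [array([388., 378.,   0.]), array([397., 342., 100.])] pot edge [array([243., 343.,   0.]), array([291., 277., 200.])]
```

The fit is within about 1.5 px. The pad point projects onto the grip and the tab point onto the tab. I'll rise to clear the pot and then travel with the fingers shut.

```bash
python3 -m inch '[{"z":-1,"grip":1},{"z":-1,"grip":1},{"z":-1,"grip":1},{"z":-1,"grip":1},{"x":-1,"y":-0.83,"grip":1},{"x":-1,"y":-0.83,"grip":1},{"x":-1,"y":-0.83,"grip":1},{"x":-1,"y":-0.83,"grip":1},{"x":-1,"y":-0.83,"grip":1},{"x":-1,"y":-0.83,"grip":1},{"x":-1,"y":-0.83,"grip":1},{"x":-1,"y":-0.83,"grip":1}]' 40
```

```text
$[0]: bad value
```

```bash
python3 -m inch '[{"ax":0,"ay":0,"az":0,"x":0,"y":0,"z":-1.0,"grip":1.0}]' 40
```

```text
time_s: 0.22
eef_pos: [210.1, 481.1, 422.7]
tcp_rot: [-0.642, -3.074, 0.007]
wrist_force: [0.2, -0.2, 1.0]
grip_width: 69.5
gripper_force: 0.0
```

All the keys are required.

```bash
python3 -m inch '[{"ax":0,"ay":0,"az":0,"x":0,"y":0,"z":-1,"grip":1},{"ax":0,"ay":0,"az":0,"x":0,"y":0,"z":-1,"grip":1},{"ax":0,"ay":0,"az":0,"x":-1,"y":-0.83,"z":-1,"grip":1},{"ax":0,"ay":0,"az":0,"x":-1,"y":-0.83,"z":0,"grip":1},{"ax":0,"ay":0,"az":0,"x":-1,"y":-0.83,"z":0,"grip":1},{"ax":0,"ay":0,"az":0,"x":-1,"y":-0.83,"z":0,"grip":1},{"ax":0,"ay":0,"az":0,"x":-1,"y":-0.83,"z":0,"grip":1},{"ax":0,"ay":0,"az":0,"x":-1,"y":-0.83,"z":0,"grip":1},{"ax":0,"ay":0,"az":0,"x":-1,"y":-0.83,"z":0,"grip":1},{"ax":0,"ay":0,"az":0,"x":-1,"y":-0.83,"z":0,"grip":1},{"ax":0,"ay":0,"az":0,"x":-1,"y":-0.83,"z":0,"grip":1},{"ax":0,"ay":0,"az":0,"x":-1,"y":-0.83,"z":0,"grip":1}]' 40
python3 -m inch '[{"ax":0,"ay":0,"az":0,"x":-1,"y":-0.83,"z":0,"grip":1},{"ax":0,"ay":0,"az":0,"x":-1,"y":-0.83,"z":0,"grip":1},{"ax":0,"ay":0,"az":0,"x":-1,"y":-0.83,"z":0,"grip":1},{"ax":0,"ay":0,"az":0,"x":-1,"y":-0.83,"z":0,"grip":1},{"ax":0,"ay":0,"az":0,"x":-1,"y":-0.83,"z":0,"grip":1},{"ax":0,"ay":0,"az":0,"x":-1,"y":-0.83,"z":0,"grip":1},{"ax":0,"ay":0,"az":0,"x":-1,"y":-0.83,"z":0,"grip":1},{"ax":0,"ay":0,"az":0,"x":-1,"y":-0.83,"z":0,"grip":1},{"ax":0,"ay":0,"az":0,"x":-1,"y":-0.83,"z":0,"grip":1},{"ax":0,"ay":0,"az":0,"x":-1,"y":-0.83,"z":0,"grip":1}]' 40
```

```text
time_s: 1.72
eef_pos: [327.2, 248.2, 484.3]
tcp_rot: [-0.642, -3.075, 0.001]
wrist_force: [0.3, 0.5, -0.1]
grip_width: 0.4
gripper_force: 0.0
time_s: 2.98
eef_pos: [444.1, 16.0, 484.3]
tcp_rot: [-0.642, -3.075, -0.0]
wrist_force: [-0.3, -0.3, 0.3]
grip_width: 0.2
gripper_force: 0.0
```

```bash
cat >> h.py <<'E'
PAD=np.array([547.6,-185.9,82]);TAB=np.array([481.2,-64.1,52])
def go(P):
    s=r.read_state();R=cv2.Rodrigues(s["tcp_rot"])[0]
    print(s["time_s"],s["eef_pos"].round(1),s["wrist_force"].round(1),"units",(R.T@(P+np.array([0,0,173])-s["eef_pos"])/20).round(2),"tilt",R[:,2].round(3),s["q"].round(2))
E
python3 -c "
from h import *
go(PAD)"
```

```text
2.975 [444.1  16.  484.3] [-0.3 -0.3  0.3] units [-8.79 -7.18 11.46] tilt [-0.001  0.    -1.   ] [-0.05 -0.18  1.47  0.    1.86 -1.21]
```

```bash
python3 -m inch '[{"ax":0,"ay":0,"az":0,"x":-0.88,"y":-0.72,"z":1,"grip":1},{"ax":0,"ay":0,"az":0,"x":-0.88,"y":-0.72,"z":1,"grip":1},{"ax":0,"ay":0,"az":0,"x":-0.88,"y":-0.72,"z":1,"grip":1},{"ax":0,"ay":0,"az":0,"x":-0.88,"y":-0.72,"z":1,"grip":1},{"ax":0,"ay":0,"az":0,"x":-0.88,"y":-0.72,"z":1,"grip":1},{"ax":0,"ay":0,"az":0,"x":-0.88,"y":-0.72,"z":1,"grip":1},{"ax":0,"ay":0,"az":0,"x":-0.88,"y":-0.72,"z":1,"grip":1},{"ax":0,"ay":0,"az":0,"x":-0.88,"y":-0.72,"z":1,"grip":1},{"ax":0,"ay":0,"az":0,"x":-0.88,"y":-0.72,"z":1,"grip":1},{"ax":0,"ay":0,"az":0,"x":-0.88,"y":-0.72,"z":1,"grip":1},{"ax":0,"ay":0,"az":0,"x":0,"y":0,"z":0,"grip":1}]'
python3 - <<'E'
from h import *
go(PAD)
a=vision.camera("top")[140:260,280:440];b=vision.camera("scene")[170:290,270:430]
cv2.imwrite("pics/a1.png",cv2.resize(np.hstack([a,b])[:,:,::-1],None,fx=2.5,fy=2.5,interpolation=cv2.INTER_CUBIC))
E
```

```text
time_s: 4.35
eef_pos: [547.1, -186.3, 282.2]
tcp_rot: [-0.644, -3.07, -0.001]
wrist_force: [0.5, 0.7, -0.1]
grip_width: -0.2
gripper_force: 0.0
4.35 [ 547.1 -186.3  282.2] [ 0.5  0.7 -0.1] units [-0.02  0.03  1.36] tilt [-0.004  0.002 -1.   ] [-0.39  0.27  1.4   0.    1.47 -1.55]
```

View pics/a1.png

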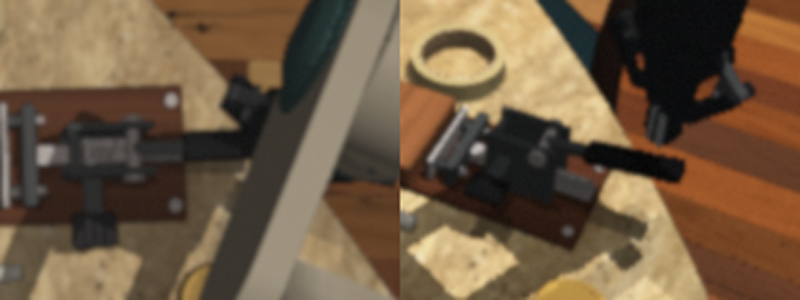

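The picture shows the closed fingertips, near (655,130) in the right half, just above the ribbed grip near (640,160). Next I go down and find contact.

```bash
python3 -m inch '[{"ax":0,"ay":0,"az":0,"x":0,"y":0,"z":0.7,"grip":1},{"ax":0,"ay":0,"az":0,"x":0,"y":0,"z":0.6,"grip":1},{"ax":0,"ay":0,"az":0,"x":0,"y":0,"z":0,"grip":1}]'
python3 -m inch '[{"ax":0,"ay":0,"az":0,"x":0,"y":0,"z":0.2,"grip":1},{"ax":0,"ay":0,"az":0,"x":0,"y":0,"z":0,"grip":1}]'
python3 -m inch '[{"ax":0,"ay":0,"az":0,"x":0,"y":0,"z":0.2,"grip":1},{"ax":0,"ay":0,"az":0,"x":0,"y":0,"z":0,"grip":1}]'
```

```text
time_s: 4.82
eef_pos: [547.1, -185.1, 257.2]
tcp_rot: [-0.641, -3.073, -0.001]
wrist_force: [0.0, -1.0, -0.1]
grip_width: -0.5
gripper_force: 0.0
time_s: 5.08
eef_pos: [547.5, -185.6, 254.8]
tcp_rot: [0.642, 3.075, 0.0]
wrist_force: [-0.5, 0.4, 0.5]
grip_width: -0.2
gripper_force: 0.3
time_s: 5.32
eef_pos: [547.4, -185.7, 250.5]
tcp_rot: [0.642, 3.075, 0.0]
wrist_force: [0.6, -0.1, 1.3]
grip_width: 0.0
gripper_force: 0.4
```

```bash
python3 -m inch '[{"ax":0,"ay":0,"az":0,"x":0,"y":0,"z":0.5,"grip":1},{"ax":0,"ay":0,"az":0,"x":0,"y":0,"z":0.5,"grip":1}]'
python3 -m inch '[{"ax":0,"ay":0,"az":0,"x":0,"y":0,"z":0.1,"grip":1},{"ax":0,"ay":0,"az":0,"x":0,"y":0,"z":0,"grip":1}]'
python3 -m inch '[{"ax":0,"ay":0,"az":0,"x":0,"y":0,"z":0.1,"grip":1},{"ax":0,"ay":0,"az":0,"x":0,"y":0,"z":0,"grip":1}]'
```

```text
time_s: 5.58
eef_pos: [547.8, -186.0, 231.4]
tcp_rot: [0.642, 3.073, -0.002]
wrist_force: [0.6, -2.1, 4.5]
grip_width: 0.1
gripper_force: 3.0
time_s: 5.82
eef_pos: [547.7, -185.9, 229.1]
tcp_rot: [0.642, 3.074, -0.001]
wrist_force: [1.0, -2.0, 3.9]
grip_width: 0.3
gripper_force: 2.2
time_s: 6.08
eef_pos: [547.6, -185.7, 227.0]
tcp_rot: [0.642, 3.074, -0.0]
wrist_force: [2.1, -3.2, 4.8]
grip_width: 0.4
gripper_force: 2.5
```

```bash
python3 -m inch '[{"ax":0,"ay":0,"az":0,"x":0,"y":0,"z":0.06,"grip":1},{"ax":0,"ay":0,"az":0,"x":0,"y":0,"z":0,"grip":1}]'
python3 -m inch '[{"ax":0,"ay":0,"az":0,"x":0,"y":0,"z":-0.8,"grip":1},{"ax":0,"ay":0,"az":0,"x":0,"y":0,"z":-0.8,"grip":1},{"ax":0,"ay":0,"az":0,"x":0,"y":0,"z":0,"grip":1},{"ax":0,"ay":0,"az":0,"x":0,"y":0,"z":0,"grip":1}]'
python3 - <<'E'
from h import *
go(PAD)
a=vision.camera("top")[165:245,175:335]
cv2.imwrite("pics/a2.png",cv2.resize(a[:,:,::-1],None,fx=4.5,fy=4.5,interpolation=cv2.INTER_CUBIC))
E
```

```text
time_s: 6.32
eef_pos: [547.7, -185.7, 226.2]
tcp_rot: [0.642, 3.074, -0.0]
wrist_force: [1.4, -2.3, 7.1]
grip_width: -0.3
gripper_force: 3.6
time_s: 6.82
eef_pos: [547.3, -185.5, 257.0]
tcp_rot: [-0.642, -3.074, -0.001]
wrist_force: [0.5, 0.5, -0.2]
grip_width: -0.2
gripper_force: 0.2
6.825 [ 547.3 -185.5  257. ] [ 0.5  0.5 -0.2] units [-0.02 -0.01  0.1 ] tilt [-0.001  0.001 -1.   ] [-0.39  0.29  1.43  0.    1.42 -1.55]
```

View pics/a2.png

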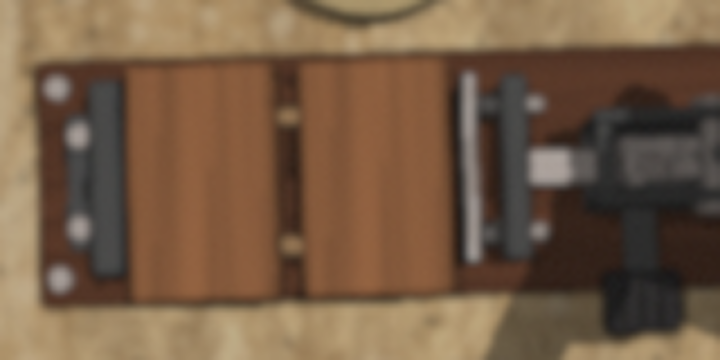

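One tooth has clicked in: the pad face moved from about 104.4 to 102 px. Next stroke, reading the force about 26 mm down.

```bash
python3 -m inch '[{"ax":0,"ay":0,"az":0,"x":0,"y":0,"z":0.5,"grip":1},{"ax":0,"ay":0,"az":0,"x":0,"y":0,"z":0.5,"grip":1},{"ax":0,"ay":0,"az":0,"x":0,"y":0,"z":0.45,"grip":1},{"ax":0,"ay":0,"az":0,"x":0,"y":0,"z":0,"grip":1},{"ax":0,"ay":0,"az":0,"x":0,"y":0,"z":0,"grip":1}]'
python3 -m inch '[{"ax":0,"ay":0,"az":0,"x":0,"y":0,"z":0.05,"grip":1},{"ax":0,"ay":0,"az":0,"x":0,"y":0,"z":0,"grip":1}]'
python3 -m inch '[{"ax":0,"ay":0,"az":0,"x":0,"y":0,"z":-0.75,"grip":1},{"ax":0,"ay":0,"az":0,"x":0,"y":0,"z":-0.75,"grip":1},{"ax":0,"ay":0,"az":0,"x":0,"y":0,"z":0,"grip":1},{"ax":0,"ay":0,"az":0,"x":0,"y":0,"z":0,"grip":1}]'
```

```text
time_s: 7.5
eef_pos: [547.6, -186.0, 228.4]
tcp_rot: [0.643, 3.074, -0.001]
wrist_force: [0.5, -1.1, 4.3]
grip_width: -0.3
gripper_force: 2.7
time_s: 7.75
eef_pos: [547.6, -185.9, 227.6]
tcp_rot: [0.642, 3.074, -0.001]
wrist_force: [-0.2, -1.8, 6.4]
grip_width: -0.1
gripper_force: 3.2
time_s: 8.25
eef_pos: [547.3, -185.5, 257.1]
tcp_rot: [-0.642, -3.075, -0.0]
wrist_force: [0.4, -0.2, -0.4]
grip_width: -0.1
gripper_force: 0.2
```

```bash
python3 -m inch '[{"ax":0,"ay":0,"az":0,"x":0,"y":0,"z":0.5,"grip":1},{"ax":0,"ay":0,"az":0,"x":0,"y":0,"z":0.5,"grip":1},{"ax":0,"ay":0,"az":0,"x":0,"y":0,"z":0.45,"grip":1},{"ax":0,"ay":0,"az":0,"x":0,"y":0,"z":0,"grip":1},{"ax":0,"ay":0,"az":0,"x":0,"y":0,"z":0,"grip":1}]'
python3 -m inch '[{"ax":0,"ay":0,"az":0,"x":0,"y":0,"z":0.05,"grip":1},{"ax":0,"ay":0,"az":0,"x":0,"y":0,"z":0,"grip":1}]'
python3 -m inch '[{"ax":0,"ay":0,"az":0,"x":0,"y":0,"z":-0.75,"grip":1},{"ax":0,"ay":0,"az":0,"x":0,"y":0,"z":-0.75,"grip":1},{"ax":0,"ay":0,"az":0,"x":0,"y":0,"z":0,"grip":1},{"ax":0,"ay":0,"az":0,"x":0,"y":0,"z":0,"grip":1}]'
```

```text
time_s: 8.88
eef_pos: [547.7, -186.0, 228.7]
tcp_rot: [0.642, 3.074, -0.001]
wrist_force: [-0.5, -2.4, 7.8]
grip_width: -0.2
gripper_force: 3.4
time_s: 9.12
eef_pos: [547.6, -186.0, 227.8]
tcp_rot: [0.642, 3.074, -0.001]
wrist_force: [-1.0, -2.2, 7.9]
grip_width: -0.1
gripper_force: 3.8
time_s: 9.62
eef_pos: [547.3, -185.5, 257.0]
tcp_rot: [-0.642, -3.074, -0.001]
wrist_force: [0.5, 0.0, 0.9]
grip_width: -0.1
gripper_force: 0.2
```

Now sliding the board at about 8 N. Two more strokes, still well short of the squeeze limit (roughly 15 mm of slide remains), with one check in between.

```bash
python3 -m inch '[{"ax":0,"ay":0,"az":0,"x":0,"y":0,"z":0.5,"grip":1},{"ax":0,"ay":0,"az":0,"x":0,"y":0,"z":0.5,"grip":1},{"ax":0,"ay":0,"az":0,"x":0,"y":0,"z":0.45,"grip":1},{"ax":0,"ay":0,"az":0,"x":0,"y":0,"z":0,"grip":1},{"ax":0,"ay":0,"az":0,"x":0,"y":0,"z":0,"grip":1}]'
python3 -m inch '[{"ax":0,"ay":0,"az":0,"x":0,"y":0,"z":0.05,"grip":1},{"ax":0,"ay":0,"az":0,"x":0,"y":0,"z":0,"grip":1}]'
python3 -m inch '[{"ax":0,"ay":0,"az":0,"x":0,"y":0,"z":-0.75,"grip":1},{"ax":0,"ay":0,"az":0,"x":0,"y":0,"z":-0.75,"grip":1},{"ax":0,"ay":0,"az":0,"x":0,"y":0,"z":0,"grip":1},{"ax":0,"ay":0,"az":0,"x":0,"y":0,"z":0,"grip":1}]'
python3 - <<'E'
from h import *
go(PAD)
a=vision.camera("top")[165:245,175:335]
cv2.imwrite("pics/a3.png",cv2.resize(a[:,:,::-1],None,fx=4.5,fy=4.5,interpolation=cv2.INTER_CUBIC))
E
```

```text
time_s: 10.25
eef_pos: [547.7, -186.0, 228.8]
tcp_rot: [0.642, 3.074, -0.001]
wrist_force: [-0.1, -1.3, 6.1]
grip_width: 0.0
gripper_force: 3.5
time_s: 10.5
eef_pos: [547.7, -186.0, 227.9]
tcp_rot: [0.642, 3.074, -0.001]
wrist_force: [-0.8, -2.0, 7.9]
grip_width: 0.3
gripper_force: 3.9
time_s: 11.0
eef_pos: [547.3, -185.5, 257.0]
tcp_rot: [-0.642, -3.075, -0.0]
wrist_force: [0.9, -0.7, 0.9]
grip_width: -0.3
gripper_force: 0.2
11.0 [ 547.3 -185.5  257. ] [ 0.9 -0.7  0.9] units [-0.02 -0.01  0.1 ] tilt [-0.001  0.    -1.   ] [-0.39  0.29  1.43  0.    1.42 -1.55]
```

View pics/a3.png

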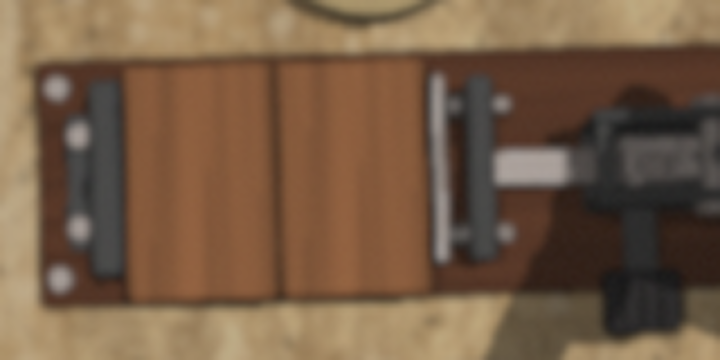

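The far half is at the tail jaw and the gap is down to a thin line near x=276 px, about 1–2 mm. Next stroke, watching the force.

```bash
python3 -m inch '[{"ax":0,"ay":0,"az":0,"x":0,"y":0,"z":0.5,"grip":1},{"ax":0,"ay":0,"az":0,"x":0,"y":0,"z":0.5,"grip":1},{"ax":0,"ay":0,"az":0,"x":0,"y":0,"z":0.45,"grip":1},{"ax":0,"ay":0,"az":0,"x":0,"y":0,"z":0,"grip":1},{"ax":0,"ay":0,"az":0,"x":0,"y":0,"z":0,"grip":1}]'
python3 -m inch '[{"ax":0,"ay":0,"az":0,"x":0,"y":0,"z":0.05,"grip":1},{"ax":0,"ay":0,"az":0,"x":0,"y":0,"z":0,"grip":1}]'
python3 -m inch '[{"ax":0,"ay":0,"az":0,"x":0,"y":0,"z":-0.75,"grip":1},{"ax":0,"ay":0,"az":0,"x":0,"y":0,"z":-0.75,"grip":1},{"ax":0,"ay":0,"az":0,"x":0,"y":0,"z":0,"grip":1},{"ax":0,"ay":0,"az":0,"x":0,"y":0,"z":0,"grip":1}]'
```

```text
time_s: 11.68
eef_pos: [547.7, -186.1, 229.4]
tcp_rot: [0.642, 3.073, -0.002]
wrist_force: [-1.2, -1.6, 8.9]
grip_width: 0.1
gripper_force: 4.9
time_s: 11.92
eef_pos: [547.7, -186.1, 228.5]
tcp_rot: [0.642, 3.073, -0.002]
wrist_force: [-1.9, -2.2, 10.4]
grip_width: 0.1
gripper_force: 5.3
time_s: 12.42
eef_pos: [547.3, -185.5, 256.8]
tcp_rot: [-0.642, -3.074, -0.001]
wrist_force: [-0.8, -0.2, 0.4]
grip_width: -0.0
gripper_force: 0.3
```

```bash
python3 - <<'E'
from h import *
a=vision.camera("top")[165:245,175:335]
cv2.imwrite("pics/a4.png",cv2.resize(a[:,:,::-1],None,fx=4.5,fy=4.5,interpolation=cv2.INTER_CUBIC))
E
```

```text
(no output)
```

View pics/a4.png

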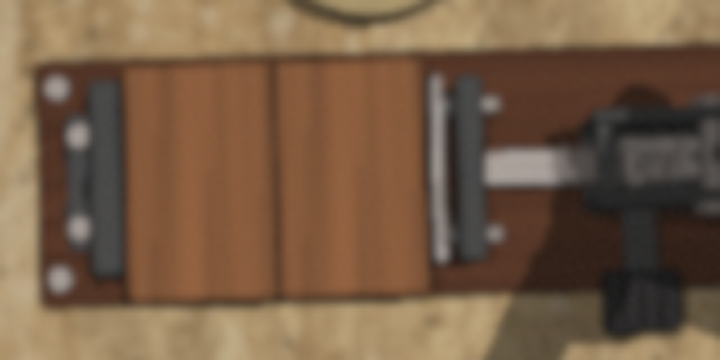

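The jaw clicked on (left edge from 470 to 457 px) and the gap is closed. The pad springs are only about 4 mm compressed, roughly 13 N held, which is marginal. One more tooth gives about 28 N, well below 50.

```bash
python3 -m inch '[{"ax":0,"ay":0,"az":0,"x":0,"y":0,"z":0.5,"grip":1},{"ax":0,"ay":0,"az":0,"x":0,"y":0,"z":0.5,"grip":1},{"ax":0,"ay":0,"az":0,"x":0,"y":0,"z":0.45,"grip":1},{"ax":0,"ay":0,"az":0,"x":0,"y":0,"z":0,"grip":1},{"ax":0,"ay":0,"az":0,"x":0,"y":0,"z":0,"grip":1}]'
python3 -m inch '[{"ax":0,"ay":0,"az":0,"x":0,"y":0,"z":0.07,"grip":1},{"ax":0,"ay":0,"az":0,"x":0,"y":0,"z":0,"grip":1}]'
```

```text
time_s: 13.1
eef_pos: [547.8, -186.2, 229.9]
tcp_rot: [0.642, 3.073, -0.002]
wrist_force: [-2.4, -1.7, 12.5]
grip_width: -0.2
gripper_force: 6.1
time_s: 13.35
eef_pos: [547.8, -186.2, 228.7]
tcp_rot: [0.642, 3.073, -0.002]
wrist_force: [-3.1, -1.9, 13.9]
grip_width: 0.3
gripper_force: 6.7
```

```bash
python3 -m inch '[{"ax":0,"ay":0,"az":0,"x":0,"y":0,"z":0.04,"grip":1},{"ax":0,"ay":0,"az":0,"x":0,"y":0,"z":0,"grip":1}]'
python3 -m inch '[{"ax":0,"ay":0,"az":0,"x":0,"y":0,"z":-0.8,"grip":1},{"ax":0,"ay":0,"az":0,"x":0,"y":0,"z":-1,"grip":1},{"ax":0,"ay":0,"az":0,"x":0,"y":0,"z":-1,"grip":1},{"ax":0,"ay":0,"az":0,"x":0,"y":0,"z":-1,"grip":1},{"ax":0,"ay":0,"az":0,"x":0,"y":0,"z":0,"grip":1},{"ax":0,"ay":0,"az":0,"x":0,"y":0,"z":0,"grip":1}]'
python3 - <<'E'
from h import *
go(TAB)
a=vision.camera("top")[165:245,175:335]
cv2.imwrite("pics/a5.png",cv2.resize(a[:,:,::-1],None,fx=4.5,fy=4.5,interpolation=cv2.INTER_CUBIC))
E
```

```text
time_s: 13.6
eef_pos: [547.8, -186.2, 228.1]
tcp_rot: [0.642, 3.072, -0.002]
wrist_force: [-4.3, -0.9, 15.0]
grip_width: -0.3
gripper_force: 7.0
time_s: 14.35
eef_pos: [547.2, -185.5, 300.7]
tcp_rot: [-0.642, -3.073, -0.001]
wrist_force: [-0.0, -0.2, -0.0]
grip_width: -0.3
gripper_force: 0.0
14.35 [ 547.2 -185.5  300.7] [-0.  -0.2 -0. ] units [5.45 4.24 3.8 ] tilt [-0.002  0.001 -1.   ] [-0.39  0.26  1.38  0.    1.5  -1.55]
```

View pics/a5.png

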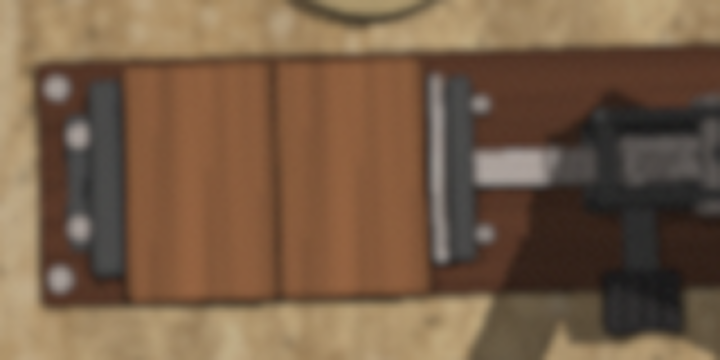

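The jaw is one tooth further (446 px), the board is closed and the handle was stiff at about 14–15 N. Now to the release tab.

```bash
python3 -m inch '[{"ax":0,"ay":0,"az":0,"x":0.9,"y":0.7,"z":0,"grip":1},{"ax":0,"ay":0,"az":0,"x":0.9,"y":0.7,"z":0,"grip":1},{"ax":0,"ay":0,"az":0,"x":0.9,"y":0.7,"z":0,"grip":1},{"ax":0,"ay":0,"az":0,"x":0.9,"y":0.7,"z":0,"grip":1},{"ax":0,"ay":0,"az":0,"x":0.9,"y":0.7,"z":0,"grip":1},{"ax":0,"ay":0,"az":0,"x":0.95,"y":0.74,"z":0,"grip":1},{"ax":0,"ay":0,"az":0,"x":0,"y":0,"z":1,"grip":1},{"ax":0,"ay":0,"az":0,"x":0,"y":0,"z":1,"grip":1},{"ax":0,"ay":0,"az":0,"x":0,"y":0,"z":1,"grip":1},{"ax":0,"ay":0,"az":0,"x":0,"y":0,"z":0.5,"grip":1},{"ax":0,"ay":0,"az":0,"x":0,"y":0,"z":0,"grip":1}]'
python3 -c "
from h import *
go(TAB)"
```

```text
time_s: 15.78
eef_pos: [481.2, -64.2, 231.3]
tcp_rot: [-0.642, -3.073, -0.0]
wrist_force: [0.1, -0.3, -0.3]
grip_width: 0.1
gripper_force: 0.0
15.775 [481.2 -64.2 231.3] [ 0.1 -0.3 -0.3] units [0.   0.01 0.32] tilt [-0.002  0.001 -1.   ] [-0.21  0.08  1.73  0.    1.34 -1.37]
```

```bash
python3 -m inch '[{"ax":0,"ay":0,"az":0,"x":0,"y":0,"z":0.3,"grip":1},{"ax":0,"ay":0,"az":0,"x":0,"y":0,"z":0.3,"grip":1},{"ax":0,"ay":0,"az":0,"x":0,"y":0,"z":0.2,"grip":1},{"ax":0,"ay":0,"az":0,"x":0,"y":0,"z":0.2,"grip":1},{"ax":0,"ay":0,"az":0,"x":0,"y":0,"z":0,"grip":1}]'
python3 -m inch '[{"ax":0,"ay":0,"az":0,"x":0,"y":0,"z":0.1,"grip":1},{"ax":0,"ay":0,"az":0,"x":0,"y":0,"z":0,"grip":1}]'
```

```text
time_s: 16.4
eef_pos: [482.2, -64.3, 213.6]
tcp_rot: [0.641, 3.072, 0.001]
wrist_force: [0.6, 1.1, 6.3]
grip_width: -0.2
gripper_force: 3.1
time_s: 16.65
eef_pos: [482.4, -64.3, 211.9]
tcp_rot: [0.641, 3.071, 0.001]
wrist_force: [1.1, 1.1, 6.6]
grip_width: -0.2
gripper_force: 3.3
```

```bash
python3 -m inch '[{"ax":0,"ay":0,"az":0,"x":0,"y":0,"z":0.1,"grip":1},{"ax":0,"ay":0,"az":0,"x":0,"y":0,"z":0,"grip":1}]'
python3 -m inch '[{"ax":0,"ay":0,"az":0,"x":0,"y":0,"z":0,"grip":1},{"ax":0,"ay":0,"az":0,"x":0,"y":0,"z":0,"grip":1},{"ax":0,"ay":0,"az":0,"x":0,"y":0,"z":0,"grip":1},{"ax":0,"ay":0,"az":0,"x":0,"y":0,"z":0,"grip":1},{"ax":0,"ay":0,"az":0,"x":0,"y":0,"z":0,"grip":1},{"ax":0,"ay":0,"az":0,"x":0,"y":0,"z":0,"grip":1},{"ax":0,"ay":0,"az":0,"x":0,"y":0,"z":0,"grip":1},{"ax":0,"ay":0,"az":0,"x":0,"y":0,"z":0,"grip":1},{"ax":0,"ay":0,"az":0,"x":0,"y":0,"z":0,"grip":1},{"ax":0,"ay":0,"az":0,"x":0,"y":0,"z":0,"grip":1},{"ax":0,"ay":0,"az":0,"x":0,"y":0,"z":0,"grip":1},{"ax":0,"ay":0,"az":0,"x":0,"y":0,"z":0,"grip":1}]'
python3 -m inch '[{"ax":0,"ay":0,"az":0,"x":0,"y":0,"z":-1,"grip":1},{"ax":0,"ay":0,"az":0,"x":0,"y":0,"z":-1,"grip":1},{"ax":0,"ay":0,"az":0,"x":0,"y":0,"z":-1,"grip":1},{"ax":0,"ay":0,"az":0,"x":0,"y":0,"z":-1,"grip":1},{"ax":0,"ay":0,"az":0,"x":1,"y":0,"z":-1,"grip":1},{"ax":0,"ay":0,"az":0,"x":1,"y":0,"z":-1,"grip":1},{"ax":0,"ay":0,"az":0,"x":1,"y":0,"z":0,"grip":1},{"ax":0,"ay":0,"az":0,"x":1,"y":0,"z":0,"grip":1},{"ax":0,"ay":0,"az":0,"x":0,"y":0,"z":0,"grip":1},{"ax":0,"ay":0,"az":0,"x":0,"y":0,"z":0,"grip":1}]'
python3 - <<'E'
from h import *
a=vision.camera("top")[125:285,175:415]
cv2.imwrite("pics/a6.png",cv2.resize(a[:,:,::-1],None,fx=3.3,fy=3.3,interpolation=cv2.INTER_CUBIC))
E
```

```text
time_s: 16.9
eef_pos: [482.6, -64.4, 210.2]
tcp_rot: [0.641, 3.07, 0.001]
wrist_force: [1.3, 1.3, 7.4]
grip_width: 0.2
gripper_force: 3.5
time_s: 18.4
eef_pos: [482.5, -64.3, 210.3]
tcp_rot: [0.641, 3.07, 0.001]
wrist_force: [1.5, 1.2, 8.0]
grip_width: 0.3
gripper_force: 3.5
time_s: 19.65
eef_pos: [408.6, -32.4, 328.5]
tcp_rot: [0.642, 3.074, 0.0]
wrist_force: [0.1, -0.4, -0.0]
grip_width: -0.1
gripper_force: 0.0
```

View pics/a6.png

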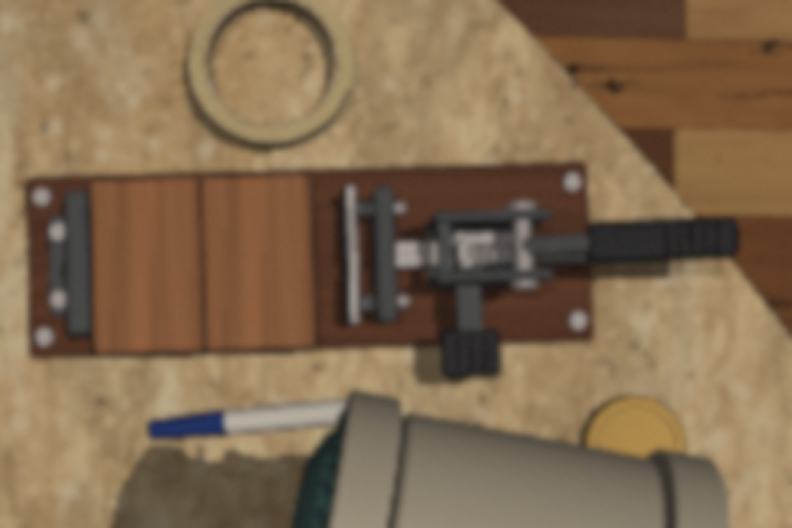

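The pad face is at 104.5 px, its home position (104.4 at the start). The board is closed against the tail jaw, the tab and handle are up, and the bystanders I can see haven't been disturbed. Handing in.

```bash
python3 -c "
from plant import r
print(r.hand_in())"
```

```text
the job is handed in; nothing more can be done
None
```

I handed in the job at about 20 s: six strokes closed the board and squeezed it to about 28 N (estimated from the handle force), then I pressed the tab and the jaw sprang home, leaving the closed board in the clamp.

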